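# Unlock the knife drawer with the right key and open it

### The job

Take the red key from the key rack, push it fully home into the red-framed lock on top of the steel knife drawer unit and turn it clockwise (seen from above) as far as it goes, which draws back the hidden bolt. Leave the key standing in the lock, turned, and pull the drawer wide open by its black bar handle. Leave the other two keys and everything else on the table where they are.

Things in the scene. Friction and masses are not known exactly. Their poses are not given: they have to be found in the camera images.
- red_key_bow (a point): Centre of the red bow (grip plate 64 mm along x, 16 thick along y, 44 tall) of an upright key, 100 mm tall, z up. Below it: collar, 36 mm across, its underside 28 mm below this point; steel shank 7.6 mm thick; at the tip, 78 mm below this point, a flat bit 28 mm along x, 8 along y, 14 tall. 90 g. The only key that fits the lock.
- red_key_tip (a point): Lower end of the red key, on its axis; axes as the bow's. The key hangs by its collar, with 3 mm of play, in a slot of the rack: lift it 52 mm to free it. It fits the lock either way round (half a turn apart).
- blue_key_bow (a point): Centre of the blue bow (grip plate 64 mm along x, 16 thick along y, 44 tall) of an upright key, 100 mm tall, z up. Below it: collar, 36 mm across, its underside 28 mm below this point; steel shank 7.6 mm thick; at the tip, 78 mm below this point, a flat bit 35 mm along x, 8 along y, 14 tall. Too wide for the lock: leave it.
- green_key_bow (a point): Centre of the green bow (grip plate 64 mm along x, 16 thick along y, 44 tall) of an upright key, 100 mm tall, z up. Below it: collar, 36 mm across, its underside 28 mm below this point; steel shank 7.6 mm thick; at the tip, 78 mm below this point, a flat bit 35 mm along x, 8 along y, 14 tall. Too wide for the lock: leave it.
- rack: White key rack, 220 mm (its x) by 90 mm (its y), top 70 mm high, fixed, to the robot's left or right; origin at the centre of its underside. Slots at x = -70, 0 and +70 mm, each holding a key upright with its bow's wide side along the rack's y; the red key may be in any.
- caddy: Grey document caddy with upright folders, 200 mm (its x) by 130 mm (its y), 206 mm tall, fixed, on the side where the rack is not; origin at the centre of its underside.
- cabinet: Stainless knife drawer unit, 200 mm deep (its x), 260 mm wide (its y), 150 mm tall, fixed; the drawer front faces -x, to the robot. Origin at the centre of its underside. A tub stands on its top on the +y side, a shaker behind the lock.
- lock_mouth (a point): Centre of the keyhole in the top face (156 mm high) of the lock, a 60 mm square brass block framed in red. Axes as the drawer unit's. A vertical slot 30 mm along x, 10 along y: the key goes in with its bow's wide side along x. Home when the collar rests on the block, tip 50 mm below this point; it turns only when the tip is 47 mm or more down, and once turned cannot be drawn out.
- lock_cylinder (a joint): Turn of the lock's cylinder under the keyhole, rad: 0 locked, grows clockwise seen from above, stop at 1.4. The key has about 0.08 rad of play in it; friction 0.06 N m; it stays where it is left. The bolt frees the drawer from about 0.7 rad.
- drawer (a joint): How far the drawer is out, m: 0 shut, stop at 0.08; it slides along the unit's -x with 1.5 N of friction and stays where it is left. Held by the bolt until the key is turned.
- drawer_handle (a point): Middle of the drawer's black bar handle: a bar 11 mm thick, 130 mm long along the unit's y, 45 mm in front of the drawer's face, 128 mm above the table (22 mm below the unit's top); it moves with the drawer. Axes as the unit's.
- tub_center (a point): Clear tub with a green lid, 106 x 86 x 68 mm tall, on the drawer unit. A bystander: leave it where it is. This point is its centre.
- shaker_center (a point): Aluminium shaker, 36 mm across, 62 mm tall, on the drawer unit behind the lock. A bystander: leave it where it is. This point is its centre.
- bottle_center (a point): Blue bottle with a white cap, 68 mm across, 190 mm tall, standing beyond the rack or the caddy. A bystander: leave it where it is. This point is its centre.
- jar_center (a point): Amber jar with a yellow cap, 72 mm across, 120 mm tall, standing beyond the rack or the caddy. A bystander: leave it where it is. This point is its centre.
- cup_center (a point): Steel cup, 80 mm across, 90 mm tall, near the robot. A bystander: leave it where it is. This point is its centre.
- calculator_center (a point): Black calculator, 150 x 85 x 18 mm, lying near the robot. A bystander: leave it where it is. This point is its centre.
- red_key: The red key as a whole; origin at its tip, axes as its bow's.
There are look-alikes about, which are no part of the job. Several things have the shape of the red_key; the one meant has the colours described above.

How it is judged:
By the outcome, as a careful person would: the job done as asked, in the order asked, and still so for the second after the job is handed in, with the robot touching nothing.
It also fails if it takes over 61 s, if anything falls off the work surface, if the arm or the gripper's body presses on something with over 40 N, if the wrist force passes 120 N, or if a joint passes its speed limit or range.

### The arm

A 6-joint arm with a two-finger parallel gripper is mounted at the origin on the work surface. World frame = base frame: x ahead of the robot, y to its left, z up, the work surface at z = 0. Lengths are in m, angles in rad, forces in N, time in s.
With the tool pointing down it reaches from about 0.35 to 1 m from the base axis. Payload 7.1 kg.
Tool frame: the origin (TCP) lies on the front face of the gripper's body, between the roots of the fingers; the fingertips stand 73 mm ahead of it and the grasp point (between the pads) lies 54 mm ahead of it (hold_point_z is the distance from the TCP to the grasp point, in m); z points along the fingers, y is the line along which they close (so a half turn about z gives the same grasp; the last joint's range is limited). The gripper opens to 85 mm and grips with 20 to 120 N. Pads are 22 mm wide; open, the fingers measure 114 mm over their backs; the gripper's body (76 mm by 85 mm) begins 54 mm behind the grasp point. The pads swing forward as they close: fully open they stand 13 mm farther back than shut.
Start: joints at [1.259, 0.423, 1.63, -0, 1.089, -0.019], TCP at [0.18, 0.598, 0.304] pointing down, gripper open.
Joint ranges: [-3, 3], [-0.9, 2.11], [0.09, 2.58], [-1.31, 4.45], [0.11, 2.69], [-2.54, 2.54]. Speed limits (rad/s): [2.39, 2.39, 3.01, 3.14, 3.14, 3.14].

### API

Orientations are given as [roll, pitch, yaw] about the fixed x, y, z axes, in that order (R = Rz(yaw) Ry(pitch) Rx(roll)).
In Python, from cell import observe, get_image, get_calibration, finish_job, hold_point_z gives the robot as it stands.
- The arm moves only by the shell command python3 -m handwheel 'ROWS' [FORCE]. ROWS is a JSON object of lists of equal length, an entry for each row: "xyz": the shift along the tool's x, y, z in mm, a list of three; "dr": the turn, a rotation vector about the tool's x, y, z in degrees, a list of three; "jaw": the opening, from 0 (shut) to 1 (fully open). In form: {"xyz": [[dx, dy, dz], ...], "dr": [[wx, wy, wz], ...], "jaw": [jaw, ...]}. A call has 1 to 12 rows; each row is the pose to reach, as a shift and turn from the pose commanded when the call began, along the tool's axes at that moment; what a row does not reach only later rows make up. A row lasts 1/8 s, in which the tool goes at most 62.5 mm and 10.7 degrees, less where a joint would pass 70% of its speed; a pose out of reach is approached as far as the arm can. A call with a gripper value outside its range is refused whole. The fingers move at their own pace and stop on an object; FORCE is the grip in N (left out, the last holds). Time passes only in rows, so rows that repeat a pose let the fingers close. It gives the time, the measured TCP pose, the force, the opening and the grip force at its end, in the units of the state.
- observe(): the state, without advancing time (a new reading comes with each control period).
- get_image(name): name is "side" or "top"; returns the picture (384x512x3 uint8, red, green, blue); there is no depth.
- get_calibration(name): a dict with "fx", "fy", "cx", "cy" (pixels), "k1" (the pictures are not rectified: a ray, as slopes to the right and down, at radius r is drawn at 1 + k1 r^2 times it, then the intrinsics apply), "camera_from_world" (4x4, takes a point from world to camera coordinates). Camera axes: x right, y down, z forward; pixel columns grow to the right and rows downward; lengths in m; the calibration is good to about 2 mm. A picture is of the moment at which its call begins. get_calibration takes no time and is no camera call.
- finish_job(): hands the job in; it is judged then, once.
The state is a dict: "clock": time; "qpos": joint angles; "dq": joint speeds; "effort": joint torques, N m; "eef_pos": TCP position; "ee_rot": TCP orientation; "force": force on the tool from outside, world axes, zero at the start; "moment": the same for the moment, N m; "finger_gap": finger opening in m; "grasp_force": force on a finger pad.
Only numpy, scipy, OpenCV 4.12 (cv2) and the standard library are available. Lean on these libraries where they do the work, as an engineer would, in place of code of your own. Each camera call takes 0.05 s, during which the arm holds its last target. There are 200 camera calls.

## Working session

There is one attempt and no reset: what is moved stays moved. The work goes in short steps, Python scripts to look and compute and a shell command to move; the robot and the scene stay as the last step left them, time stands still between calls to the robot, and variables do not carry over. Pictures are saved under pics/ and viewed, at most 10 in all, crops included, and the job is handed in when it is done.

```bash
mkdir -p pics; ls
python3 - <<'E'
from cell import *
import cv2
for n in("side","top"):
    cv2.imwrite(f"pics/{n}0.png",get_image(n)[:,:,::-1]); print(n,get_calibration(n))
print(observe(),hold_point_z)
E
```

```text
pics
side {'fx': 484.2386157041155, 'fy': 484.2386157041155, 'cx': 252.67487400470282, 'cy': 197.58554202812482, 'k1': 0.07148184698970936, 'camera_from_world': array([[ 0.81702175, -0.57653949,  0.00881334, -0.4736415 ],
       [-0.42155613, -0.60768164, -0.67306274,  0.31422604],
       [ 0.39340295,  0.54619158, -0.73953288,  1.09515843],
       [ 0.        ,  0.        ,  0.        ,  1.        ]])}
top {'fx': 398.1199122645648, 'fy': 398.1199122645648, 'cx': 254.1601869018514, 'cy': 192.64093732592892, 'k1': 0.0387247763249196, 'camera_from_world': array([[-0.00183648, -0.99999341,  0.0031318 , -0.0182983 ],
       [-0.99638677,  0.00156391, -0.08491742,  0.56704431],
       [ 0.08491196, -0.00327643, -0.99638307,  1.25392191],
       [ 0.        ,  0.        ,  0.        ,  1.        ]])}
{'clock': 0.1, 'qpos': array([ 1.25901114e+00,  4.23771235e-01,  1.63060915e+00, -1.47768647e-05,
        1.08863454e+00, -1.89897128e-02]), 'dq': array([ 0.00078237, -0.00021257, -0.00037711, -0.00209068, -0.00014728,
        0.00057872]), 'effort': array([-6.65060743e-04, -5.58421898e+01, -2.82444459e+01, -2.10557651e-06,
        2.94811834e-03, -1.94972039e-07]), 'eef_pos': array([0.1802431 , 0.59802837, 0.30322085]), 'ee_rot': array([-3.14017039e+00, -1.39267983e-05,  2.84880403e+00]), 'force': array([-0.45014505, -0.11514589, -0.11189753]), 'moment': array([ 0.03062081, -0.05646893,  0.05485228]), 'grasp_force': 0.0, 'finger_gap': 0.08538519398695328} 0.0539
```

View pics/side0.png

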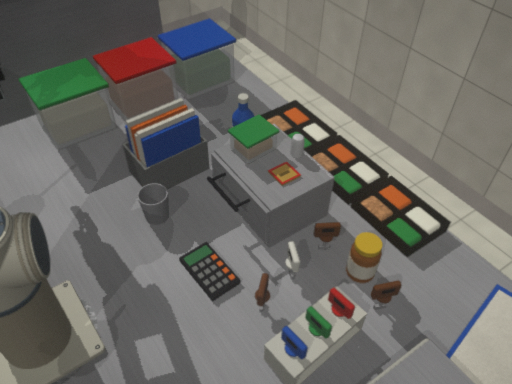

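View pics/top0.png

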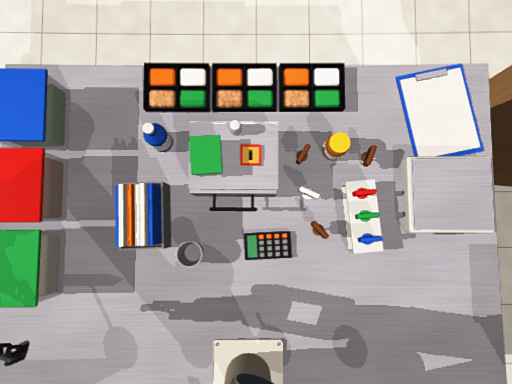

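The side view shows the red key at the far end of the rack (341,303) and the lock at (284,174). In the top view the red key is at (363,193), the lock at (251,155) and the handle bar near (233,209).

```bash
cat > h.py <<'E'
import numpy as np, cv2
from cell import *
C={n:get_calibration(n) for n in("side","top")}
def ray(n,p):
    c=C[n];K=np.array([[c['fx'],0,c['cx']],[0,c['fy'],c['cy']],[0,0,1]])
    u=cv2.undistortPoints(np.array([[p]],float),K,np.array([c['k1'],0,0,0.]))[0,0]
    M=c['camera_from_world'];R=M[:3,:3]
    return -R.T@M[:3,3], R.T@np.array([u[0],u[1],1])
def plane(n,p,z):
    o,d=ray(n,p); return o+d*(z-o[2])/d[2]
def tri(a,b):
    (o,d),(p,e)=ray("side",a),ray("top",b)
    s=np.linalg.lstsq(np.c_[d,-e],p-o,rcond=None)[0]
    x,y=o+d*s[0],p+e*s[1]; return (x+y)/2,np.linalg.norm(x-y)
def proj(n,P):
    c=C[n];q=c['camera_from_world']@np.r_[P,1];u=q[:2]/q[2];u=u*(1+c['k1']*(u@u))
    return u*[c['fx'],c['fy']]+[c['cx'],c['cy']]
def masks(im):
    h=cv2.cvtColor(im,cv2.COLOR_RGB2HSV);H,S,V=cv2.split(h)
    r=((H<6)|(H>172))&(S>150)&(V>90)
    return r,H,S,V
def blobs(m,amin=20):
    n,l,s,c=cv2.connectedComponentsWithStats(m.astype(np.uint8))
    return [(s[i],c[i],l==i) for i in range(1,n) if s[i,4]>=amin]
E
python3 - <<'E'
from h import *
np.set_printoptions(precision=4,suppress=True)
for n in("side","top"):
    im=get_image(n); r,H,S,V=masks(im)
    for s,c,m in blobs(r):
        rect=cv2.minAreaRect(np.argwhere(m)[:,::-1].astype(np.float32)); print(n,'red',s,c,rect)
    g=(H>45)&(H<80)&(S>120); b=(H>105)&(H<125)&(S>150)
    for nm,mm in(('g',g),('b',b)):
        for s,c,m in blobs(mm,40): print(n,nm,s,c)
    cv2.imwrite(f"pics/{n}c.png",cv2.resize(im[130:260,180:400] if n=="top" else im[120:380,160:400],None,fx=3.5 if n=="top" else 2.3,fy=3.5 if n=="top" else 2.3,interpolation=cv2.INTER_CUBIC)[:,:,::-1])
E
```

```text
side red [  93   37   83   45 2015] [133.07    58.9221] ((133.95001220703125, 58.349998474121094), (32.25522994995117, 76.84333801269531), 71.56505584716797)
side red [269 163  31  21  95] [283.6632 173.4211] ((284.0000305175781, 172.50003051757812), (17.88854217529297, 25.491174697875977), 63.43495178222656)
side red [330 288  24  30 336] [340.7976 303.8512] ((338.75, 304.25), (32.526912689208984, 17.677669525146484), 45.0)
side g [  19   58   88   51 2467] [62.1078 82.7442]
side g [228 115  50  32 867] [252.6701 130.4913]
side g [335 171  26  22 316] [346.5823 181.5538]
side g [387 218  34  27 447] [404.0649 230.9172]
side g [308 307  23  24 156] [318.6923 318.0256]
side g [310 325  10  10  45] [313.4667 330.4   ]
side b [ 158   19   77   40 1668] [195.8609  38.4658]
side b [233 109  18  16 178] [240.4045 115.8315]
side b [ 142  116   58   50 1375] [170.9389 140.3549]
side b [447 285  65  72 302] [475.6755 318.0497]
side b [283 327  23  24 172] [294.1802 338.3837]
side b [286 346   9  10  44] [289.3864 350.7955]
top red [241 144  20  21  89] [251.236  154.6404] ((250.5, 154.0), (20.0, 19.0), 90.0)
top red [   0  148   44   74 3138] [ 20.7132 184.0548] ((21.5, 184.5), (73.0, 43.0), 90.0)
top red [353 188  23  11 154] [363.3247 192.6104] ((364.0, 193.0), (10.0, 22.0), 90.0)
top g [179  89  27  19 500] [192.08   98.016]
top g [246  89  27  19 483] [259.4203  98.0248]
top g [313  88  27  20 480] [326.2833  97.8875]
top g [ 189  135   33   39 1162] [205.2935 154.3244]
top g [356 211  23  10 144] [366.1111 215.3472]
top g [   0  230   41   77 3005] [ 19.0373 267.2802]
top g [247 235  11  23 215] [251.7581 245.8279]
top b [396  64  87  92 639] [436.5743 111.3271]
top b [   0   69   47   72 3326] [ 22.604  104.1948]
top b [144 123  23  23 314] [156.2898 135.7898]
top b [147 183  14  62 772] [153.8484 214.0907]
top b [115 185   3  61 160] [116.1437 214.0875]
top b [358 234  24  10 149] [368.9128 238.5168]
```

View pics/topc.png

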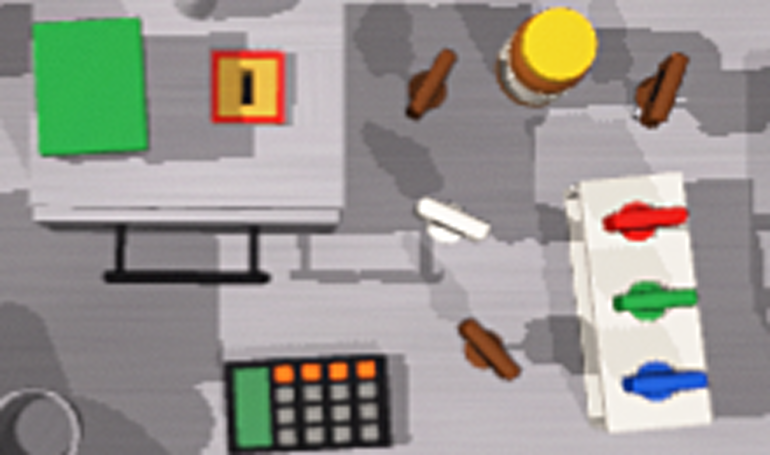

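View pics/sidec.png

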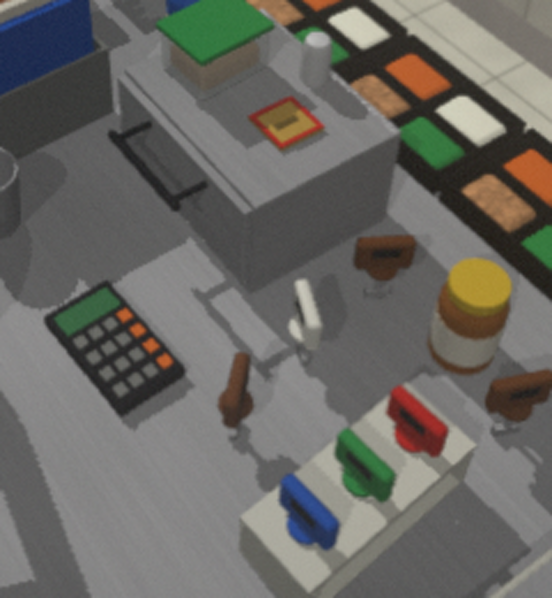

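The crops show the lock square with its slot at about (248,88) in the top crop, and the red key's plate running from (604,222) to (688,212). Brown and white decoy keys stand between the rack and the drawer unit.

```bash
python3 - <<'E'
from h import *
np.set_printoptions(precision=4,suppress=True)
T=lambda x,y:((x+.5)/3.5-.5+180,(y+.5)/3.5-.5+130)
S=lambda x,y:((x+.5)/2.3-.5+160,(y+.5)/2.3-.5+120)
print("lock frame top@.156",*[plane("top",T(*p),.156) for p in((212,51),(285,51),(284,124),(212,123))])
print("lock frame side@.156",*[plane("side",S(*p),.156) for p in((249,120),(288,97),(325,122),(288,148))])
print("slot top",plane("top",T(247.5,88),.156))
print("lock tri",tri(S(287.5,121.8),T(248,87.5)))
print("cab top edge",*[plane("top",T(*p),.15) for p in((33,207),(340,211))])
print("handle top",*[plane("top",T(*p),.128+.003) for p in((106,277),(268,278))])
print("handle side",*[plane("side",S(*p),.128) for p in((114,134),(177,204))])
rc=[plane("top",T(*p),.07) for p in((580,184),(682,173),(711,423),(608,432))]
print("rack",*rc,np.mean(rc,0)); 
d=(rc[0]+rc[1]-rc[2]-rc[3])/2; L=np.linalg.norm(d);print(L,np.degrees(np.arctan2(d[1],d[0])),np.linalg.norm(rc[0]-rc[1]), np.mean(rc,0)+d/L*.07)
rs=[plane("side",S(*p),.07) for p in((474,446),(316,592),(243,518))]
print("rack side",*rs,(rs[0]+rs[2])/2)
print("bow -y top end",tri(S(446,425),T(688,212)))
print("bow top ends side@.12",plane("side",S(401,387),.12),plane("side",S(446,424),.12))
E
cat > e.py <<'E'
from h import *
from scipy.spatial.transform import Rotation as Ro
o=observe();R=Ro.from_euler('xyz',o['ee_rot']).as_matrix()
def to(P,yaw):
    # P=grasp point target, tool down with tool-y heading yaw(deg)
    t=np.array(P)+[0,0,hold_point_z]
    y=np.array([np.cos(np.radians(yaw)),np.sin(np.radians(yaw)),0]);z=np.array([0,0,-1.]);Rt=np.c_[np.cross(y,z),y,z]
    return R.T@(t-o['eef_pos'])*1000, np.degrees(Ro.from_matrix(R.T@Rt).as_rotvec())
E
python3 - <<'E'
from e import *
np.set_printoptions(precision=3,suppress=True)
print(R,o['qpos'])
E
```

```text
lock frame top@.156 [0.6971 0.0214 0.156 ] [ 0.697  -0.0392  0.156 ] [ 0.6358 -0.0382  0.156 ] [0.6367 0.0214 0.156 ]
lock frame side@.156 [0.6344 0.0121 0.156 ] [0.6926 0.0167 0.156 ] [ 0.7017 -0.0384  0.156 ] [ 0.6435 -0.0467  0.156 ]
slot top [ 0.666 -0.008  0.156]
lock tri (array([ 0.6692, -0.0095,  0.1508]), np.float64(0.004352390376556646))
cab top edge [0.5678 0.1693 0.15  ] [ 0.5641 -0.0844  0.15  ]
handle top [0.5107 0.1107 0.131 ] [ 0.5096 -0.0248  0.131 ]
handle side [0.5132 0.1031 0.128 ] [ 0.5131 -0.0244  0.128 ]
rack [ 0.5951 -0.3017  0.07  ] [ 0.6047 -0.3917  0.07  ] [ 0.3856 -0.4105  0.07  ] [ 0.3778 -0.3211  0.07  ] [ 0.4908 -0.3562  0.07  ]
0.21899225959210292 5.007346354376382 0.09057239182491515 [ 0.5605 -0.3501  0.07  ]
rack side [ 0.6024 -0.3949  0.07  ] [ 0.3919 -0.4178  0.07  ] [ 0.3797 -0.3281  0.07  ] [ 0.4911 -0.3615  0.07  ]
bow -y top end (array([ 0.5664, -0.3805,  0.1232]), np.float64(0.002986703498751759))
bow top ends side@.12 [ 0.5626 -0.3269  0.12  ] [ 0.5702 -0.3794  0.12  ]
[[-0.957  0.289 -0.   ]
 [ 0.289  0.957 -0.001]
 [ 0.    -0.001 -1.   ]] [ 1.259  0.424  1.63  -0.     1.089 -0.019]
```

Run:
```python
from e import *
np.set_printoptions(precision=1,suppress=True)
for P in((.40,.1,.30),(.561,-.3525,.22)): print(*to(P,5))
```

```text
[-354.1 -413.6  -50.1] [-0.   0.  68.2]
[-638.9 -800.2   30.3] [-0.   0.  68.2]
```

```bash
python3 -m handwheel '{"xyz":[[-30,-35,-50],[-70,-82,-50],[-110,-128,-50],[-150,-175,-50],[-190,-222,-50],[-230,-268,-50],[-270,-315,-50],[-310,-362,-50],[-354,-414,-50],[-354,-414,-50]],"dr":[[0,0,7],[0,0,14],[0,0,21],[0,0,28],[0,0,35],[0,0,42],[0,0,49],[0,0,56],[0,0,63],[0,0,68.2]],"jaw":[0.5,0.5,0.5,0.5,0.5,0.5,0.5,0.5,0.5,0.5]}' 60
python3 - <<'E'
from e import *
np.set_printoptions(precision=1,suppress=True)
for P in((.561,-.3525,.22),): print(*to(P,5),o['qpos'])
E
```

```text
clock: 1.45
eef_pos: [0.4009, 0.0964, 0.3541]
ee_rot: [3.141, 0.001, 1.649]
force: [-0.1, 0.8, -0.8]
finger_gap: 0.0427
grasp_force: 0.0
[-460.   124.4   80.5] [ 0.   0.  -0.5] [ 0.2  0.   2.  -0.   1.1  0.1]
```

```bash
python3 -m handwheel '{"xyz":[[-50,13,0],[-100,27,0],[-153,41,10],[-205,55,20],[-255,69,30],[-307,83,40],[-358,97,50],[-410,111,65],[-460,124,80],[-460,124,80],[-460,124,80]],"dr":[[0,0,0],[0,0,0],[0,0,0],[0,0,0],[0,0,0],[0,0,0],[0,0,0],[0,0,0],[0,0,0],[0,0,0],[0,0,0]],"jaw":[0.5,0.5,0.5,0.5,0.5,0.5,0.5,0.5,0.5,0.5,0.5]}'
python3 - <<'E'
from e import *
np.set_printoptions(precision=1,suppress=True)
for P in((.561,-.3525,.103),): print(*to(P,5),o['qpos'])
for n in("side","top"):
    im=get_image(n); u=proj(n,o['eef_pos']-[0,0,.1]).astype(int);print(n,u)
    a,b=np.clip(u[1]-65,0,254),np.clip(u[0]-65,0,382)
    globals()[n]=cv2.resize(im[a:a+130,b:b+130],(400,400),interpolation=cv2.INTER_CUBIC)
cv2.imwrite("pics/pre.png",np.hstack([side,top])[:,:,::-1])
E
```

```text
clock: 2.82
eef_pos: [0.5632, -0.3473, 0.2734]
ee_rot: [-3.141, -0.001, 1.658]
force: [-0.6, 0.2, 0.2]
finger_gap: 0.0431
grasp_force: 0.0
[ -5.1  -2.5 116.5] [-0.1 -0.1 -0. ] [-0.6  0.5  1.6  0.   1.1 -0.7]
side [344 280]
top [370 189]
```

View pics/pre.png

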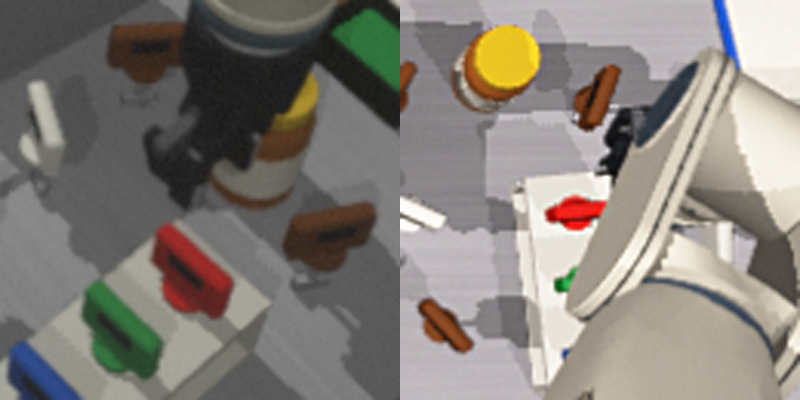

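The gripper stands above the red key, aligned with its plate. I'll descend and grip.

```bash
python3 -m handwheel '{"xyz":[[-5,-2.5,35],[-5,-2.5,75],[-5,-2.5,105],[-5,-2.5,116],[-5,-2.5,116],[-5,-2.5,116],[-5,-2.5,116],[-5,-2.5,116],[-5,-2.5,116]],"dr":[[0,0,0],[0,0,0],[0,0,0],[0,0,0],[0,0,0],[0,0,0],[0,0,0],[0,0,0],[0,0,0]],"jaw":[0.5,0.5,0.5,0.5,0.5,0.1,0.1,0.1,0.1]}' 60
python3 -c "
from e import *
print(o['force'],o['moment'],o['ee_rot'])"
```

```text
clock: 4.05
eef_pos: [0.5624, -0.3532, 0.1597]
ee_rot: [3.139, 0.002, 1.658]
force: [-0.4, 0.9, 6.4]
finger_gap: 0.0154
grasp_force: 59.5
[-0.36249507  0.90437739  6.44822324] [0.19288199 0.11993057 0.03167152] [3.13925421e+00 1.61928489e-03 1.65841655e+00]
```

```bash
python3 -m handwheel '{"xyz":[[0,0,-15],[0,0,-30],[0,0,-50],[0,0,-75],[0,0,-110],[0,0,-150],[0,0,-180],[0,0,-180],[0,0,-180]],"dr":[[0,0,0],[0,0,0],[0,0,0],[0,0,0],[0,0,0],[0,0,0],[0,0,0],[0,0,0],[0,0,0]],"jaw":[0.1,0.1,0.1,0.1,0.1,0.1,0.1,0.1,0.1]}' 60
python3 - <<'E'
from e import *
np.set_printoptions(precision=1,suppress=True)
print(*to((.667,-.011,.277),89.4),o['qpos'],o['force'])
E
```

```text
clock: 5.18
eef_pos: [0.5611, -0.3524, 0.3375]
ee_rot: [-3.141, -0.001, 1.658]
force: [0.1, 0.3, -1.6]
finger_gap: 0.015
grasp_force: 58.5
[330.8 135.4   6.7] [ -0.   -0.1 -84.4] [-0.6  0.4  1.5 -0.   1.2 -0.7] [ 0.1  0.3 -1.6]
```

```bash
python3 -m handwheel '{"xyz":[[37,15,0],[74,30,0],[111,45,0],[148,60,0],[185,75,0],[222,90,0],[259,106,0],[296,121,0],[331,135.5,5],[331,135.5,5],[331,135.5,5],[331,135.5,5]],"dr":[[0,0,-9.4],[0,0,-18.8],[0,0,-28.2],[0,0,-37.6],[0,0,-47],[0,0,-56.4],[0,0,-65.8],[0,0,-75.2],[0,0,-84.4],[0,0,-84.4],[0,0,-84.4],[0,0,-84.4]],"jaw":[0.1,0.1,0.1,0.1,0.1,0.1,0.1,0.1,0.1,0.1,0.1,0.1]}' 60
python3 - <<'E'
from e import *
np.set_printoptions(precision=4,suppress=True)
print(o['eef_pos'],o['ee_rot'],o['qpos'])
for n in("side","top"):
    im=get_image(n); cv2.imwrite(f"pics/{n}1raw.png",im[:,:,::-1]); u=proj(n,[.667,-.011,.2]).astype(int);print(n,u)
    a,b=np.clip(u[1]-50,0,284),np.clip(u[0]-50,0,412);print(n,a,b)
    globals()[n]=cv2.resize(im[a:a+100,b:b+100],(400,400),interpolation=cv2.INTER_CUBIC)
cv2.imwrite("pics/over.png",np.hstack([side,top])[:,:,::-1])
E
```

```text
clock: 6.68
eef_pos: [0.6672, -0.0122, 0.3324]
ee_rot: [-3.141, -0.001, 3.13]
force: [-0.6, 0.1, -0.5]
finger_gap: 0.015
grasp_force: 58.6
[ 0.6672 -0.0122  0.3324] [-3.1414 -0.0009  3.1296] [-0.036   0.4577  1.5048 -0.0002  1.1801 -1.5947]
side [284 159]
side 109 234
top [251 151]
top 101 201
```

View pics/over.png

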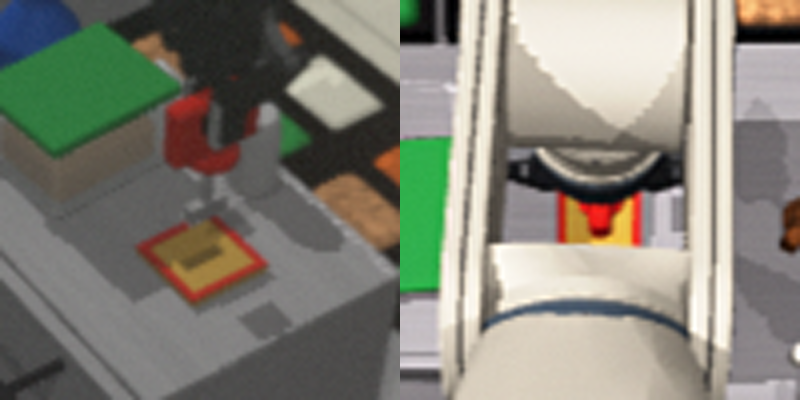

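The side crop shows the key held upright, its tip near (207,220) and the lock frame centred near (203,258). I'll measure this more closely with averaged frames.

Run:
```python
from h import *
np.set_printoptions(precision=4,suppress=True)
im=np.mean([get_image("side").astype(float) for _ in range(8)],0)
np.save("side1.npy",im)
c=cv2.resize(im[140:190,255:320].astype(np.uint8),None,fx=12,fy=12,interpolation=cv2.INTER_CUBIC)
cv2.imwrite("pics/zoom1.png",c[:,:,::-1])
r,H,S,V=masks(cv2.resize(im.astype(np.uint8),None,fx=4,fy=4,interpolation=cv2.INTER_CUBIC))
m=((H<32)|(H>172))&(S>110)&(V>70)
m[:int(160*4)]=0
for s,ct,b in blobs(m,300):
    if 1060<ct[0]<1220:
        h=cv2.convexHull(np.argwhere(b)[:,::-1].astype(np.int32))
        q=cv2.approxPolyN(h,4)[0].astype(float) if hasattr(cv2,'approxPolyN') else cv2.approxPolyDP(h,12,True)[:,0].astype(float)
        q=(q+.5)/4-.5;print(s,(ct+.5)/4-.5,q.tolist())
        P=np.array([plane("side",p,.156) for p in q]);print(P,P.mean(0),[np.linalg.norm(P[i]-P[i-1]) for i in range(4)])
```

```text
[1073  652  130   89 6596] [284.0231 173.1486] [[281.375, 185.125], [267.125, 170.375], [286.625, 160.625], [301.125, 175.125]]
[[ 0.634  -0.0445  0.156 ]
 [ 0.6359  0.0178  0.156 ]
 [ 0.6992  0.018   0.156 ]
 [ 0.6966 -0.0452  0.156 ]] [ 0.6664 -0.0135  0.156 ] [np.float64(0.06255163554161289), np.float64(0.06233509659571252), np.float64(0.06332086426528545), np.float64(0.06322399498924444)]
```

View pics/zoom1.png

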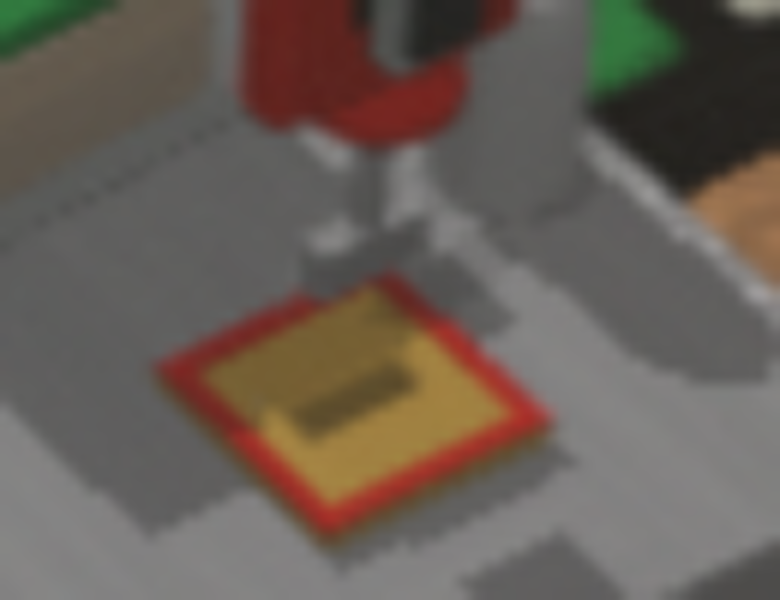

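The zoom puts the shank at column 367, the bit over columns 303 to 430, its lower corner near row 300, and the slot centre at (353,400). I'll compare key and lock within each camera.

Run:
```python
from h import *
np.set_printoptions(precision=4,suppress=True)
Z=lambda x,y:((x+.5)/12-.5+255,(y+.5)/12-.5+140)
P=np.array([plane("side",Z(*p),.156) for p in((155,370),(392,272),(552,420),(328,535))]);print("frame",P,P.mean(0))
print("slot",plane("side",Z(352.5,400),.156))
tip=plane("side",Z(366.5,260),.1925);print("tip",tip)
print("shank col at y=-.0122:", [ (dx,(proj("side",[.6672+dx,-.0122,.205])[0]+.5-255)*12-.5,(proj("side",[.6672+dx,-.0122,.1925])+.5-[255,140])*12-.5) for dx in(-.003,0,.003)])
top=np.mean([get_image("top").astype(float) for _ in range(8)],0).astype(np.uint8)
u=cv2.resize(top,None,fx=4,fy=4,interpolation=cv2.INTER_CUBIC);r,H,S,V=masks(u)
for s,c,b in blobs(r,30):
    if 900<c[0]<1100: print(s,(c+.5)/4-.5)
cv2.imwrite("pics/zoomt.png",cv2.resize(top[138:168,230:275],None,fx=16,fy=16,interpolation=cv2.INTER_CUBIC)[:,:,::-1])
```

```text
frame [[ 0.6366  0.0173  0.156 ]
 [ 0.6968  0.0124  0.156 ]
 [ 0.6967 -0.0427  0.156 ]
 [ 0.6371 -0.0425  0.156 ]] [ 0.6668 -0.0139  0.156 ]
slot [ 0.6656 -0.0139  0.156 ]
tip [ 0.6691 -0.0108  0.1925]
shank col at y=-.0122: [(-0.003, np.float64(355.50866732801137), array([352.0517, 273.1074])), (0, np.float64(367.0327692783744), array([363.4894, 267.4242])), (0.003, np.float64(378.53517870745054), array([374.9058, 261.7514]))]
[1035  594   10   55  363] [259.8846 154.8957]
[962 596   8  50 294] [240.7951 154.7713]
[980 604  44  34 768] [249.9408 154.3171]
```

View pics/zoomt.png

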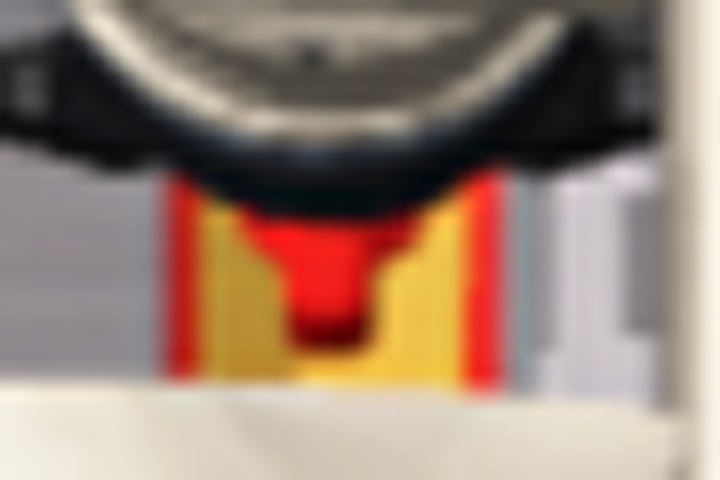

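Within each camera the key lies over the slot to about 1 mm. I'll descend carefully.

```bash
python3 -m handwheel '{"xyz":[[0.5,0,15],[0.5,0,28],[0.5,0,34],[0.5,0,36],[0.5,0,38],[0.5,0,38]],"dr":[[0,0,0],[0,0,0],[0,0,0],[0,0,0],[0,0,0],[0,0,0]],"jaw":[0.1,0.1,0.1,0.1,0.1,0.1]}' 60
python3 -m handwheel '{"xyz":[[0,0,1.5],[0,0,3],[0,0,3]],"dr":[[0,0,0],[0,0,0],[0,0,0]],"jaw":[0.1,0.1,0.1]}' 60
python3 -c "
from e import *
print(o['force'],o['moment'],o['ee_rot'],R)"
```

```text
clock: 8.32
eef_pos: [0.6673, -0.0112, 0.2952]
ee_rot: [-3.142, 0.001, 3.132]
force: [0.7, -0.0, -0.9]
finger_gap: 0.0145
grasp_force: 58.6
clock: 8.7
eef_pos: [0.6672, -0.0111, 0.2919]
ee_rot: [3.142, 0.001, 3.132]
force: [1.2, 0.7, -2.0]
finger_gap: 0.0153
grasp_force: 58.6
[ 1.19613731  0.73321235 -2.04112048] [ 0.00689147 -0.30643581 -0.01592193] [3.14157974e+00 5.95795383e-04 3.13154163e+00] [[-9.99949311e-01  1.00508507e-02  5.95895066e-04]
 [ 1.00508566e-02  9.99949489e-01  6.92663607e-06]
 [-5.95795348e-04  1.29155408e-05 -9.99999822e-01]]
```

```bash
python3 -m handwheel '{"xyz":[[0,0,2],[0,0,4],[0,0,4]],"dr":[[0,0,0],[0,0,0],[0,0,0]],"jaw":[0.1,0.1,0.1]}' 60
python3 -c "
from e import *
print(o['force'],o['moment'])"
```

```text
clock: 9.07
eef_pos: [0.6672, -0.0111, 0.2877]
ee_rot: [-3.142, 0.0, 3.131]
force: [2.6, 0.1, -2.4]
finger_gap: 0.0153
grasp_force: 58.5
[ 2.63713202  0.09139236 -2.39727082] [ 0.03321004 -0.57181722 -0.0364935 ]
```

```bash
python3 -m handwheel '{"xyz":[[-0.7,0,2],[-0.7,0,4],[-0.7,0,6],[-0.7,0,8],[-0.7,0,8]],"dr":[[0,0,0],[0,0,0],[0,0,0],[0,0,0],[0,0,0]],"jaw":[0.1,0.1,0.1,0.1,0.1]}' 60
python3 -c "
from e import *
print(o['force'],o['moment'])"
```

```text
clock: 9.7
eef_pos: [0.6676, -0.0111, 0.2796]
ee_rot: [3.142, -0.001, 3.132]
force: [0.0, 0.1, -0.1]
finger_gap: 0.0153
grasp_force: 58.6
[ 0.00514177  0.064035   -0.12835056] [ 0.01996119 -0.04253741  0.06954219]
```

```bash
python3 -m handwheel '{"xyz":[[0,0,5],[0,0,10],[0,0,15],[0,0,20],[0,0,24],[0,0,28],[0,0,28]],"dr":[[0,0,0],[0,0,0],[0,0,0],[0,0,0],[0,0,0],[0,0,0],[0,0,0]],"jaw":[0.1,0.1,0.1,0.1,0.1,0.1,0.1]}' 60
python3 -m handwheel '{"xyz":[[0,0,1.5],[0,0,3],[0,0,4],[0,0,4]],"dr":[[0,0,0],[0,0,0],[0,0,0],[0,0,0]],"jaw":[0.1,0.1,0.1,0.1]}' 60
python3 -c "
from e import *
print(o['force'],o['moment'])"
```

```text
clock: 10.58
eef_pos: [0.6676, -0.0111, 0.2515]
ee_rot: [3.142, -0.001, 3.132]
force: [-0.5, -0.5, -1.7]
finger_gap: 0.0151
grasp_force: 58.6
clock: 11.08
eef_pos: [0.6677, -0.0111, 0.2478]
ee_rot: [-3.142, -0.0, 3.132]
force: [0.1, -0.4, -1.6]
finger_gap: 0.0151
grasp_force: 58.6
[ 0.12882168 -0.39408058 -1.62743415] [-0.02531589  0.00589947 -0.04127014]
```

```bash
python3 -m handwheel '{"xyz":[[0,0,1],[0,0,2],[0,0,2]],"dr":[[0,0,0],[0,0,0],[0,0,0]],"jaw":[0.1,0.1,0.1]}' 60
python3 -m handwheel '{"xyz":[[0,0,1],[0,0,2],[0,0,2]],"dr":[[0,0,0],[0,0,0],[0,0,0]],"jaw":[0.1,0.1,0.1]}' 60
python3 -m handwheel '{"xyz":[[0,0,1],[0,0,2],[0,0,2]],"dr":[[0,0,0],[0,0,0],[0,0,0]],"jaw":[0.1,0.1,0.1]}' 60
```

```text
clock: 11.45
eef_pos: [0.6677, -0.0111, 0.2459]
ee_rot: [3.142, -0.0, 3.132]
force: [-0.2, 0.7, 0.3]
finger_gap: 0.0151
grasp_force: 58.7
clock: 11.82
eef_pos: [0.6678, -0.0112, 0.2457]
ee_rot: [-3.142, 0.001, 3.131]
force: [-5.6, 0.4, 11.7]
finger_gap: 0.0152
grasp_force: 60.4
clock: 12.2
eef_pos: [0.6678, -0.0112, 0.2457]
ee_rot: [-3.142, 0.001, 3.132]
force: [-9.8, -0.1, 24.5]
finger_gap: 0.0153
grasp_force: 62.3
```

Home: the stop is at the expected height. I'll ease the pressure and turn clockwise, which is positive about tool z.

```bash
python3 -m handwheel '{"xyz":[[0,0,-2.5],[0,0,-2.5],[0,0,-2.5],[0,0,-2.5],[0,0,-2.5],[0,0,-2.5],[0,0,-2.5]],"dr":[[0,0,3],[0,0,9],[0,0,16],[0,0,24],[0,0,32],[0,0,40],[0,0,40]],"jaw":[0.1,0.1,0.1,0.1,0.1,0.1,0.1]}' 60
python3 -c "
from e import *
print(o['force'],o['moment'])"
```

```text
clock: 13.08
eef_pos: [0.6682, -0.011, 0.2458]
ee_rot: [3.141, 0.001, 2.432]
force: [-1.4, -0.4, 7.1]
finger_gap: 0.0152
grasp_force: 59.7
[-1.42211439 -0.40751806  7.14248831] [0.06268106 0.34294787 0.00557389]
```

```bash
python3 -m handwheel '{"xyz":[[0,0,0],[0,0,0],[0,0,0],[0,0,0],[0,0,0],[0,0,0],[0,0,0]],"dr":[[0,0,8],[0,0,16],[0,0,24],[0,0,32],[0,0,38],[0,0,43],[0,0,43]],"jaw":[0.1,0.1,0.1,0.1,0.1,0.1,0.1]}' 60
python3 -c "
from e import *
print(o['force'],o['moment'])"
python3 -m handwheel '{"xyz":[[0,0,0],[0,0,0],[0,0,0],[0,0,0]],"dr":[[0,0,2],[0,0,4],[0,0,4],[0,0,4]],"jaw":[0.1,0.1,0.1,0.1]}' 60
python3 -c "
from e import *
print(o['force'],o['moment'],o['ee_rot'])"
```

```text
clock: 13.95
eef_pos: [0.6678, -0.0113, 0.2457]
ee_rot: [3.141, 0.0, 1.682]
force: [-4.0, -0.8, 7.4]
finger_gap: 0.0149
grasp_force: 59.9
[-3.95381821 -0.79188223  7.44990326] [-0.18912899  0.66625307  0.0347046 ]
clock: 14.45
eef_pos: [0.6678, -0.0113, 0.2458]
ee_rot: [3.141, 0.001, 1.615]
force: [-2.8, -0.9, 8.7]
finger_gap: 0.0152
grasp_force: 60.0
[-2.83266664 -0.89453504  8.66810924] [-0.168019    0.77398119  0.60544505] [3.14122508e+00 8.29615280e-04 1.61468803e+00]
```

The moment has risen to 0.6 N m after 1.52 rad, so the cylinder is at its stop. I'll release and retreat upward.

```bash
python3 -m handwheel '{"xyz":[[0,0,-1],[0,0,-1],[0,0,-1],[0,0,-1],[0,0,-15],[0,0,-45],[0,0,-80],[0,0,-110],[0,0,-110],[0,0,-110]],"dr":[[0,0,-2],[0,0,-2],[0,0,-2],[0,0,-2],[0,0,-2],[0,0,-2],[0,0,-2],[0,0,-2],[0,0,-2],[0,0,-2]],"jaw":[0.1,0.4,0.4,0.4,0.4,0.4,0.4,0.4,0.4,0.4]}'
python3 - <<'E'
from e import *
np.set_printoptions(precision=1,suppress=True)
print(o['force'])
for P in((.40,.043,.30),(.40,.043,.20),): print(*to(P,-.6),o['qpos'])
im=get_image("side"); cv2.imwrite("pics/turned.png",cv2.resize(im[90:240,190:340],(600,600),interpolation=cv2.INTER_CUBIC)[:,:,::-1])
E
```

```text
clock: 15.7
eef_pos: [0.6674, -0.0111, 0.3541]
ee_rot: [-3.141, -0.0, 1.648]
force: [0.3, 0.0, -0.6]
finger_gap: 0.0344
grasp_force: 0.0
[ 0.3  0.  -0.6]
[  74.6 -262.4    0.4] [-0. -0.  5.] [-0.   0.4  1.5  0.   1.2 -0.1]
[  74.6 -262.4  100.4] [-0. -0.  5.] [-0.   0.4  1.5  0.   1.2 -0.1]
```

View pics/turned.png

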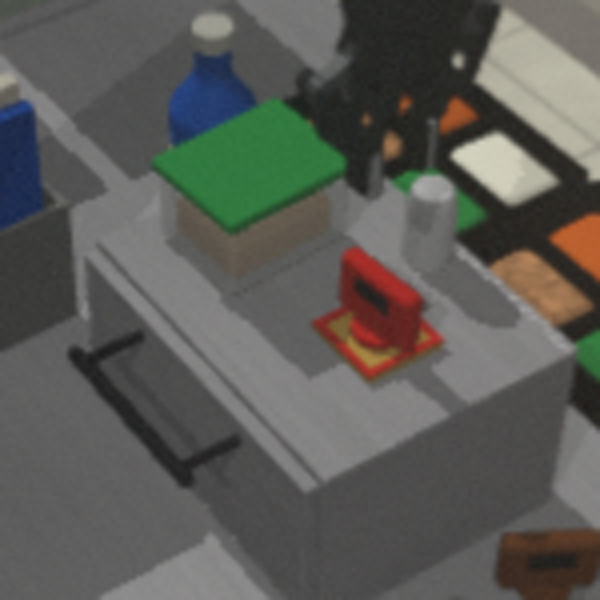

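The key stands turned in the lock and the tub and shaker are undisturbed. Next is the handle.

Run:
```python
from e import *
np.set_printoptions(precision=1,suppress=True)
for z in(.29,.127): print(*to((.512,.042,z),-.6))
```

```text
[  64.9 -150.6    9.8] [-0.1 -0.   5. ]
[  64.9 -150.3  172.8] [-0.1 -0.   5. ]
```

```bash
python3 -m handwheel '{"xyz":[[16,-40,0],[32,-80,0],[48,-120,5],[65,-150.5,10],[65,-150.5,10],[65,-150.5,50],[65,-150.5,90],[65,-150.5,125],[65,-150.5,140],[65,-150.5,140]],"dr":[[0,0,1],[0,0,2],[0,0,3],[0,0,5],[0,0,5],[0,0,5],[0,0,5],[0,0,5],[0,0,5],[0,0,5]],"jaw":[0.45,0.45,0.45,0.45,0.45,0.45,0.45,0.45,0.45,0.45]}' 40
python3 - <<'E'
from e import *
np.set_printoptions(precision=1,suppress=True)
print(*to((.512,.042,.127),-.6),o['force'])
im=get_image("side"); cv2.imwrite("pics/handle.png",cv2.resize(im[110:240,170:300],(600,600),interpolation=cv2.INTER_CUBIC)[:,:,::-1])
E
```

```text
clock: 17.0
eef_pos: [0.5128, 0.0419, 0.2135]
ee_rot: [-3.139, 0.0, 1.561]
force: [0.6, 0.2, 0.6]
finger_gap: 0.0384
grasp_force: 0.0
[ 0.1 -0.7 32.6] [-0.1  0.   0. ] [0.6 0.2 0.6]
```

View pics/handle.png

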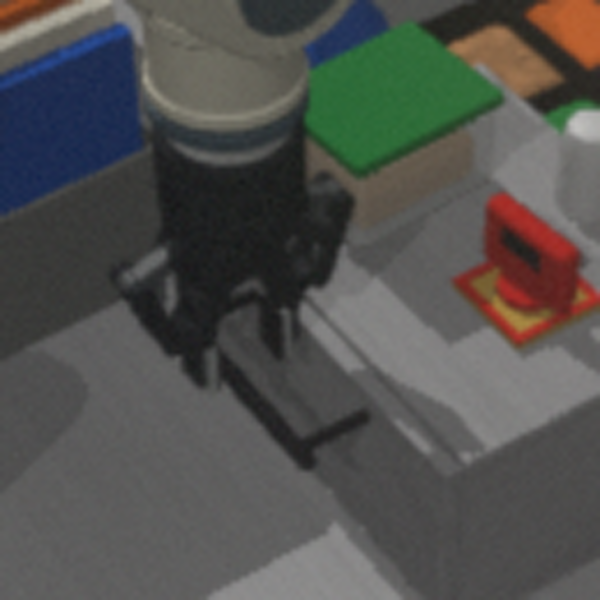

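The fingers straddle the bar, one on each side. I'll descend and grip it.

```bash
python3 -m handwheel '{"xyz":[[0,0,12],[0,0,24],[0,0,32],[0,0,32]],"dr":[[0,0,0],[0,0,0],[0,0,0],[0,0,0]],"jaw":[0.45,0.45,0.45,0.45]}' 40
python3 -m handwheel '{"xyz":[[0,0,0],[0,0,0],[0,0,0],[0,0,0]],"dr":[[0,0,0],[0,0,0],[0,0,0],[0,0,0]],"jaw":[0.0,0.0,0.0,0.0]}' 40
```

```text
clock: 17.55
eef_pos: [0.5122, 0.0421, 0.1817]
ee_rot: [-3.14, 0.0, 1.561]
force: [-0.4, 0.5, -0.3]
finger_gap: 0.038
grasp_force: 0.0
clock: 18.05
eef_pos: [0.5113, 0.0421, 0.1826]
ee_rot: [-3.138, 0.0, 1.561]
force: [-6.4, 0.4, 5.4]
finger_gap: 0.0096
grasp_force: 39.2
```

```bash
python3 -m handwheel '{"xyz":[[0,-5,0],[0,-12,0],[0,-20,0],[0,-20,0]],"dr":[[0,0,0],[0,0,0],[0,0,0],[0,0,0]],"jaw":[0.0,0.0,0.0,0.0]}' 40
python3 -m handwheel '{"xyz":[[0,-8,0],[0,-18,0],[0,-28,0],[0,-38,0],[0,-47,0],[0,-54,0],[0,-59,0],[0,-62,0],[0,-62,0]],"dr":[[0,0,0],[0,0,0],[0,0,0],[0,0,0],[0,0,0],[0,0,0],[0,0,0],[0,0,0],[0,0,0]],"jaw":[0.0,0.0,0.0,0.0,0.0,0.0,0.0,0.0,0.0]}' 40
```

```text
clock: 18.55
eef_pos: [0.4917, 0.0423, 0.1826]
ee_rot: [-3.14, 0.0, 1.561]
force: [-1.4, 0.2, 3.0]
finger_gap: 0.0093
grasp_force: 39.7
clock: 19.68
eef_pos: [0.4309, 0.0429, 0.1826]
ee_rot: [3.14, -0.0, 1.561]
force: [3.5, 0.2, 4.1]
finger_gap: 0.0099
grasp_force: 40.1
```

The drawer is at its stop, about 80 mm out. I'll release, rise clear and verify.

```bash
python3 -m handwheel '{"xyz":[[0,0,0],[0,0,0],[0,0,0],[0,0,-15],[0,0,-50],[0,0,-100],[0,0,-150],[0,0,-150],[0,0,-150]],"dr":[[0,0,0],[0,0,0],[0,0,0],[0,0,0],[0,0,0],[0,0,0],[0,0,0],[0,0,0],[0,0,0]],"jaw":[0.4,0.4,0.4,0.4,0.4,0.4,0.4,0.4,0.4]}'
python3 - <<'E'
from h import *
np.set_printoptions(precision=4,suppress=True)
im=get_image("side"); r,H,S,V=masks(im)
for s,c,m in blobs(r): print('red',s,c)
for nm,mm in(('g',(H>45)&(H<80)&(S>120)),('b',(H>105)&(H<125)&(S>150))):
    for s,c,m in blobs(mm,100): print(nm,s,c)
t=get_image("top");V=t.max(2)
d=V<45; d[:,:205]=0;d[:,265:]=0;d[:200]=0;d[300:]=0
for s,c,m in blobs(d,15): print("dark",s,c, plane("top",c,.13))
E
```

```text
clock: 20.8
eef_pos: [0.4301, 0.0428, 0.3318]
ee_rot: [-3.141, 0.0, 1.561]
force: [0.5, -0.4, 0.0]
finger_gap: 0.0339
grasp_force: 0.0
red [ 97  62  34  21 188] [114.2713  74.3936]
red [269 152  31  32 359] [284.3231 167.9053]
g [  19   59   89   50 2478] [62.2074 82.8668]
g [229 115  49  33 863] [252.7057 130.5458]
g [335 171  26  22 306] [346.6013 181.5163]
g [224 194  23  14 122] [234.2295 200.5902]
g [387 218  34  27 448] [403.9487 230.9129]
g [308 307  23  23 155] [318.5032 317.8387]
b [188  19  47  29 598] [212.3378  32.2826]
b [233 109  19  14 134] [240.209  115.7015]
b [142 129  25  37 458] [153.2358 146.8515]
b [236 206  23  15 153] [246.6928 212.9673]
b [447 285  65  72 298] [475.4161 318.4128]
b [284 329  22  23 114] [295.307  340.1667]
dark [255 233  10  26  75] [259.32   243.4533] [ 0.4096 -0.0337  0.13  ]
```

```bash
python3 -c "
from cell import *
print(finish_job())"
```

```text
the job is handed in; nothing more can be done
None
```

The job is handed in at about 21 s of the 61 s allowed: the red key stands in the lock, turned to its stop, and the drawer is pulled about 80 mm open by its handle. I touched neither the blue nor the green key, and the tub lid and green key showed no movement in the last picture; I did not measure the other bystanders again.

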